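# Weigh a sample carrier on a sprung hand scale

## Task

Take the blue-handled spring scale off its fork stand, hook it under the bar of the sample carrier and lift slowly until the carrier just clears the bench - clear, but by only a few millimetres, less than a centimetre - and hold it still there for two seconds so the reading settles. Then carry it low over the bench, less than 3 cm up until you are at the stand, and hang the scale back in the fork with the carrier hanging from its hook; be gentle with the samples and leave the other things alone.

Things in the scene. Friction and masses are not known exactly. Their poses are not given: they have to be found in the camera images.
- stand_seat (a point): Seat of the fixed fork stand: between its two prongs, level with their top (268 mm up), where the axis of the hung scale stands. z up. The fork opens to its -x; prongs run along x from -36 mm to the post (axis x = 80 mm, not higher than the prongs), 30 mm apart inside, each 10 mm wide. 7 mm high lips at x = -36 to -31 mm and a 7 mm high cross bar at x = 31 to 37 mm keep the collar between them.
- stand: The fork stand; origin on the bench straight below the seat, same axes (-x is the open side). Its foot plate reaches from 60 to 146 mm along x, 100 mm wide; the space under the fork is free down to the bench, so a load can hang there.
- scale_grip (a point): Centre of the blue grip block of the hand scale (loose, 0.15 kg): 36 mm along x, 18 mm thick along y, 42 mm high. Below it a collar, 48 mm across, 6 mm thick, its underside 27 mm under this point; then a white tube, 22 mm across, to 87 mm under this point; then the hook. z up along the scale. At the start it hangs in the fork, axes parallel to the stand's, and must be lifted over the lips.
- hook_seat (a point): Where the centre of a 7 mm bar lies in the hook: on the scale's axis, 138 mm below the grip's centre plus the reading. Hook of 5 mm wire in the scale's xz plane, axes as the scale: back at x = -12 mm, tip at x = +15 mm with its top 13 mm above this point, lowest wire 9 mm below. A bar along y enters from +x over the tip (best 27 mm above this point) and settles here as the hook is raised.
- hook (a joint): Reading of the scale: how far (m) the spring is pulled out; 0 unloaded, 0.058 the end of travel (do not run into it). It moves out from 1.5 N on, then 75 N/m; shown by a red pointer going down the tube. The carrier's weight is not known beforehand (0.2 to 0.5 kg) and pulls the hook out 10 to 50 mm.
- carrier_bar (a point): Middle and highest point of the carrier's bar, on the centre line of the 7 mm round steel wire, 100 mm above the carrier's underside. The bar runs along the carrier's y, free for 33 mm either side, where it is 6 mm lower. z up; the same from +x and -x.
- carrier: Sample carrier (loose): aluminium tray 70 mm along x, 84 mm along y, with an orange-red sample box in it (top 49 mm above the underside) and the wire arch over it. Origin at the centre of its underside, height 0 while it stands on the bench.
- beaker_mid (a point): Bystander: clear beaker, 63 mm wide, 80 mm high; its centre.
- bottle_mid (a point): Bystander: white plastic bottle, 58 mm wide, 107 mm high; its centre.
- wafer_box_mid (a point): Bystander: flat round orange wafer carrier, 70 mm wide, 14 mm high; its centre.

How it is judged (in metres and radians):
On the way, in this order (a step that is already met when the one before it is completed fails the run):
1. the hook holds the carrier's bar and the spring is pulled out more than 4 mm (distance between hook_seat and carrier_bar below 0.014 m and value of joint hook above 0.004 m), for 0.1 s.
2. the carrier hangs from the scale 2 to 12 mm clear of the bench, still, for 1.5 s (all of step 1 and height (world z) of carrier between 0.002 and 0.012 m and linear speed of carrier below 0.006 m/s), for 1.5 s.
At the end, for the whole second after the job is handed in: The scale hangs upright in the fork (axis within 12 mm of the seat, collar down on the prongs within 4 mm), released; the carrier hangs from its hook (bar within 14 mm of the hook's seat), more than 3 mm clear of the bench, tilted less than 0.3 rad, still (horizontal distance between scale_grip and stand_seat below 0.012 m and z of scale_grip in the frame of stand_seat between 0.023 and 0.031 m and angle between scale_grip's own z axis and vertical below 0.12 rad and distance between hook_seat and carrier_bar below 0.014 m and height (world z) of carrier above 0.003 m and angle between carrier's own z axis and vertical below 0.3 rad and linear speed of carrier below 0.03 m/s); the robot touches nothing.
It fails at once if the carrier is raised more than 30 mm off the bench while more than 150 mm (level distance) from the stand's seat (height (world z) of carrier above 0.03 m and horizontal distance between carrier and stand_seat above 0.15 m).
It fails at once if the carrier is pushed, pulled or knocked with more than 10 N (contact force between carrier and anything else above 10 N).
It fails at once if the carrier is tipped more than 0.5 rad (angle between carrier's own z axis and vertical above 0.5 rad).
It fails at once if the scale is run to the end of its travel (reading above 55 mm) (value of joint hook above 0.055 m).
It fails at once if the beaker, the bottle or the flat wafer carrier is shifted more than 20 mm (distance of any of beaker_mid, bottle_mid, wafer_box_mid from where it was at the start of the episode above 0.02 m).
It also fails if it takes over 72 s, if anything falls off the work surface, if the arm or the gripper's body presses on something with over 40 N, if the wrist force passes 120 N, or if a joint passes its speed limit or range.

## Robot

A 6-joint arm with a two-finger parallel gripper is mounted at the origin on a cart in front of the work surface, level with it; the furniture and walls round the work are solid. World frame = base frame: x ahead of the robot, y to its left, z up, the work surface at z = 0. Lengths are in m, angles in degrees, forces in N, time in s.
With the tool pointing down it reaches from about 0.325 to 0.775 m from the base axis. Payload 5.5 kg.
Tool frame: the origin (TCP) lies at the centre of the arm's flange, where the gripper is bolted on; the fingertips stand 182 mm ahead of it and the grasp point (between the pads) lies 163 mm ahead of it; z points along the fingers, y is the line along which they close (so a half turn about z gives the same grasp; the last joint's range is limited). The gripper opens to 88 mm and grips with 3 to 60 N. Pads are 20 mm wide; open, the fingers measure 115 mm over their backs; the gripper's body (75 mm by 178 mm) begins 61 mm behind the grasp point.
Start: joints at [-76.072, 5.22, 70.514, -0, 104.267, -3.249], TCP at [0.177, -0.573, 0.405] pointing down, gripper open.
Joint ranges: [-164.24, 164.24], [-49.07, 125.15], [9.68, 141.18], [-86.29, 266.29], [3.28, 154.24], [-151.56, 151.56]. Speed limits (degrees/s): [147.25, 147.25, 172.46, 180, 180, 180].

## Interface

Orientations are given as [roll, pitch, yaw] about the fixed x, y, z axes, in that order (R = Rz(yaw) Ry(pitch) Rx(roll)).
In Python, from station import r gives the robot as it stands. The module is installed in compiled form; this text tells all that it offers. Calls block until the motion is done:
- r.reach(position, orientation): joint-space move of the TCP to a pose.
- r.servo_line(position, rotation=None, speed=0.15): straight line of the TCP; rotation=None keeps the orientation; speed is the mean speed in m/s.
- r.move_joints(angles): joint-space move.
- r.let_go() and r.grab(squeeze=None): open the fingers fully, or close them until they stop; squeeze is the grip in N (None keeps the last).
- r.wait(seconds).
- r.inverse_kinematics(position, orientation): joint angles nearest the present ones, or None.
- r.sense(): the state.
- r.snapshot(name): name is "scene" or "side" or "wrist"; returns a dict with "frame" (384x512x3 uint8, red, green, blue), "fx", "fy", "cx", "cy" (pixels), "R" (3x3) and "t" (3): a world point X has camera coordinates R X + t. Camera axes: x right, y down, z forward; pixel columns grow to the right and rows downward; lengths in m; the calibration is good to about 2 mm. The wrist camera is an equidistant fisheye: a pixel r from the principal point sees the ray r / f radians off the axis. A picture is of the moment at which its call begins. There is no depth.
A pose or a line that the arm cannot do raises r.IKError and nothing moves.
- r.hand_in(): hands the job in; it is judged then, once.
The state is a dict: "clock": time; "joints": joint angles; "joint_vel": joint speeds; "joint_torque": joint torques, N m; "tcp_pos": TCP position; "orientation": TCP orientation; "contact_force": force on the tool from outside, world axes, zero at the start; "torque": the same for the moment, N m; "opening": finger opening in m; "gripper_force": force on a finger pad.
Only numpy, scipy, OpenCV 4.12 (cv2) and the standard library are available. Lean on these libraries where they do the work, as an engineer would, in place of code of your own. Each camera call takes 0.05 s, during which the arm holds its last target. There are 200 camera calls.

## Working session

There is one attempt and no reset: what is moved stays moved. The work goes in short steps, each a Python script; the robot and the scene stay as the last script left them, time stands still between calls to the robot, and variables do not carry over. Pictures are saved under pics/ and viewed, at most 11 in all, crops included, and the job is handed in when it is done.

```bash
mkdir -p pics; cat > h.py <<'E'
from station import r
import numpy as np, cv2
def snap(n,save=None):
    s=r.snapshot(n)
    if save: cv2.imwrite('pics/'+save+'.png',cv2.cvtColor(s['frame'],cv2.COLOR_RGB2BGR))
    return s
E
python3 - <<'E'
from h import *
a=snap('scene','scene0');b=snap('side','side0');c=snap('wrist','wrist0')
import pickle;pickle.dump((a,b,c),open('s0.pkl','wb'))
im=np.hstack([a['frame'],b['frame']])
cv2.imwrite('pics/both.png',cv2.resize(im,(800,300))[:,:,::-1])
for s in(a,b,c):print(s['fx'],s['cx'],s['cy'],(-s['R'].T@s['t']).round(3),s['R'][2].round(3))
print(r.sense()['orientation'],r.sense()['clock'])
E
```

```text
352.1428199428304 259.21942190540625 191.87154547749478 [0.207 0.588 0.997] [ 0.318 -0.565 -0.761]
468.50129799731064 263.43798218339356 186.20197205945956 [-0.139 -1.036  1.161] [ 0.426  0.662 -0.617]
297.3186396354542 258.0379347408988 190.8785443255264 [ 0.245 -0.552  0.384] [-0.243 -0.073 -0.967]
[-1.79911616e+02 -5.75148027e-03  1.71763687e+01] 0.15
```

View pics/scene0.png

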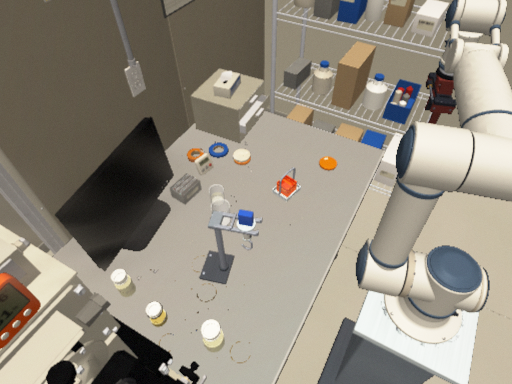

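View pics/side0.png

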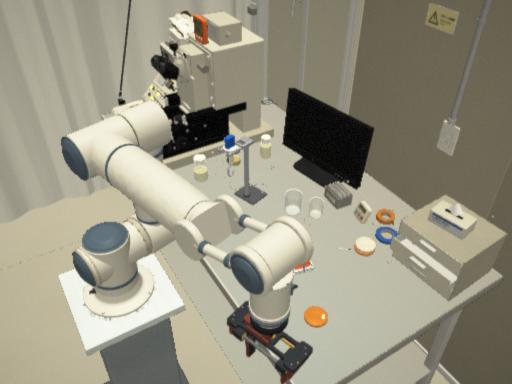

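The scene view shows the blue grip at (246,217) in the fork, the stand's foot at (217,267), the carrier at (287,187), the wafer box at (327,163), the beaker at (217,197) and the bottle at (212,335). In the side view the grip is at (230,142), and the arm hides most of the carrier.

```bash
python3 - <<'E'
import pickle,cv2,numpy as np
a,b,c=pickle.load(open('s0.pkl','rb'))
A=cv2.resize(a['frame'][165:290,180:305],(400,400),interpolation=cv2.INTER_CUBIC)
B=cv2.resize(b['frame'][125:215,205:295],(400,400),interpolation=cv2.INTER_CUBIC)
cv2.imwrite('pics/crop1.png',np.hstack([A,B])[:,:,::-1])
E
```

```text
(no output)
```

View pics/crop1.png

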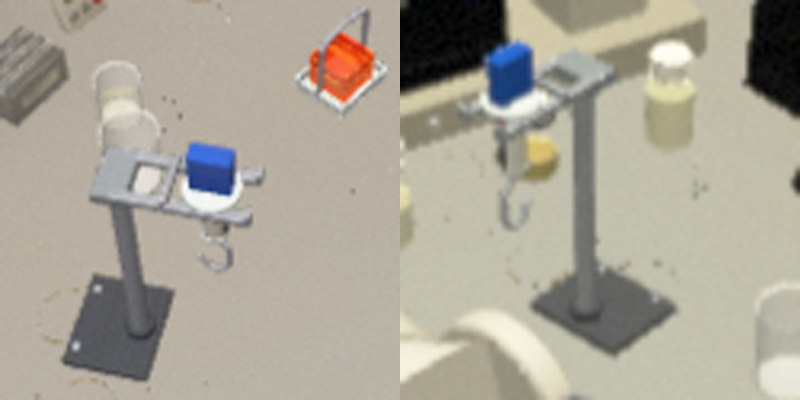

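View pics/wrist0.png

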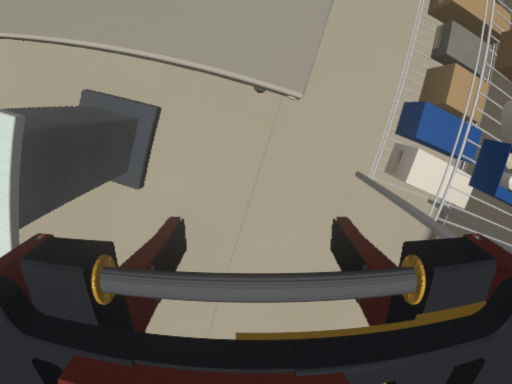

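The crop shows the fork opening to the image right in the scene view, the foot plate corners, and the carrier's arch with its bar from about (322,60) to (366,11) in the crop. The wrist view sees only the floor.

```bash
cat >> h.py <<'E'
def ray(s,p):
    p=np.asarray(p,float); d=np.array([(p[0]-s['cx'])/s['fx'],(p[1]-s['cy'])/s['fy']])
    v=np.array([d[0],d[1],1.])
    return -s['R'].T@s['t'], s['R'].T@(v/np.linalg.norm(v))
def wray(s,p):
    d=np.array([(p[0]-s['cx'])/s['fx'],(p[1]-s['cy'])/s['fy']]); t=np.hypot(*d)
    v=np.array([*(d/max(t,1e-9)*np.sin(t)),np.cos(t)])
    return -s['R'].T@s['t'], s['R'].T@v
def onz(cd,z): c,d=cd; return c+d*(z-c[2])/d[2]
def tri(r1,r2):
    M=np.zeros((3,3));q=np.zeros(3)
    for c,d in (r1,r2):
        P=np.eye(3)-np.outer(d,d);M+=P;q+=P@c
    return np.linalg.solve(M,q)
def blob(m,near=None):
    n,l,st,ce=cv2.connectedComponentsWithStats(m.astype(np.uint8))
    k=[i for i in range(1,n) if st[i,4]>15]
    if near is not None: i=min(k,key=lambda i:np.hypot(*(ce[i]-near)))
    else: i=max(k,key=lambda i:st[i,4])
    return ce[i],st[i],l==i
def rgb(s): return [s['frame'][...,i].astype(int) for i in range(3)]
E
python3 - <<'E'
from h import *
import pickle
a,b,c=pickle.load(open('s0.pkl','rb'))
def bl(s): R,G,B=rgb(s); return (B>90)&(B>R*1.8)&(B>G*1.4)
pa,sa,_=blob(bl(a),(246,217));pb,sb,_=blob(bl(b),(230,142));print(pa,sa,pb,sb)
r1,r2=ray(a,pa),ray(b,pb);g=tri(r1,r2);print('grip',g,onz(r1,g[2]),onz(r2,g[2]))
fa=lambda x,y:(180+x/3.2-.35,165+y/3.2-.35)
fb=lambda x,y:(205+(x-400)/4.444-.4,125+y/4.444-.4)
P=np.array([onz(ray(a,fa(*p)),.005) for p in[(93,277),(173,290),(147,378),(65,362)]]);print('footA',P[:,:2].round(3),P.mean(0))
P=np.array([onz(ray(b,fb(*p)),.005) for p in[(605,262),(676,308),(613,353),(532,302)]]);print('footB',P[:,:2].round(3),P.mean(0))
print('prong near A',onz(ray(a,fa(250,217)),.27),onz(ray(a,fa(130,204)),.265))
E1=onz(ray(a,fa(322,60)),.094);E2=onz(ray(a,fa(366,11)),.094);print('bar',E1,E2,(E1+E2)/2,np.degrees(np.arctan2(*(E2-E1)[1::-1])))
P=np.array([onz(ray(a,fa(*p)),.008) for p in[(297,77),(340,114),(386,70)]]);print('tray',P.round(3),(P[0]+P[2])/2)
R,G,B=rgb(a);p,s,_=blob((R>170)&(G<110)&(B<90),(287,187));print('box',p,s,onz(ray(a,p),.04))
p,s,_=blob((R>200)&(G<160)&(B<90)&(G>60),(327,163));print('wafer',p,s,onz(ray(a,p),.012))
for n,q in[('beak1',fa(117,120)),('beak2',fa(133,180)),('bottle',(213,347))]:print(n,onz(ray(a,q),0))
E
```

```text
[245.22772277 217.27722772] [238 210  15  16 202] [229.11320755 140.82075472] [225 135  10  13 106]
grip [0.48866207 0.15887031 0.29965403] [0.48865188 0.15887431 0.29965403] [0.48867364 0.15887485 0.29965403]
footA [[0.642 0.152]
 [0.564 0.125]
 [0.535 0.218]
 [0.613 0.242]] [0.58855213 0.1842467  0.005     ]
footB [[0.624 0.244]
 [0.644 0.155]
 [0.565 0.132]
 [0.54  0.228]] [0.59320006 0.1897993  0.005     ]
prong near A [0.44992472 0.16570626 0.27      ] [0.5400595  0.19746679 0.265     ]
bar [ 0.53924697 -0.15009275  0.094     ] [ 0.52925417 -0.23918342  0.094     ] [ 0.53425057 -0.19463809  0.094     ] -96.39979584952466
tray [[ 0.584 -0.183  0.008]
 [ 0.516 -0.157  0.008]
 [ 0.498 -0.242  0.008]] [ 0.54140219 -0.21258684  0.008     ]
box [287.7902439  185.20487805] [281 175  16  21 205] [ 0.5312795  -0.19951066  0.04      ]
wafer [327.93125 162.71875] [319 157  18  12 160] [ 0.45387404 -0.4052755   0.012     ]
beak1 [ 0.73667422 -0.03369576  0.        ]
beak2 [0.67509031 0.02785729 0.        ]
bottle [0.46583454 0.39080134 0.        ]
```

```bash
python3 - <<'E'
from h import *
r.reach([.489,.159,.295+.163+.085],[180,0,16])
s=snap('wrist','w1');a=snap('scene','sc1')
print(r.sense()['tcp_pos'],r.sense()['clock'])
R,G,B=rgb(s);p,st,m=blob((B>80)&(B>R*1.8)&(B>G*1.4),(256,230));print(p,st,onz(wray(s,p),.316))
cv2.imwrite('pics/w1b.png',np.vstack([s['frame']])[:,:,::-1])
# full-res carrier view from side/scene now arm moved
b=snap('side');R,G,B=rgb(b)
import pickle;pickle.dump((a,b,s),open('s1.pkl','wb'))
h=np.hstack([s['frame'],b['frame'][:, :]]);cv2.imwrite('pics/m1.png',cv2.resize(h,(800,300))[:,:,::-1])
B2=cv2.resize(b['frame'][200:340,240:360],(343,400),interpolation=cv2.INTER_CUBIC)
cv2.imwrite('pics/m1.png',np.hstack([cv2.resize(s['frame'],(456,400))[:,:456],B2])[:,:,::-1])
E
```

```text
[0.48927856 0.1584612  0.54278252] 3.0917
[260.75       205.03476821] [ 249  178   24   54 1208] [0.49552868 0.15854451 0.316     ]
```

View pics/m1.png

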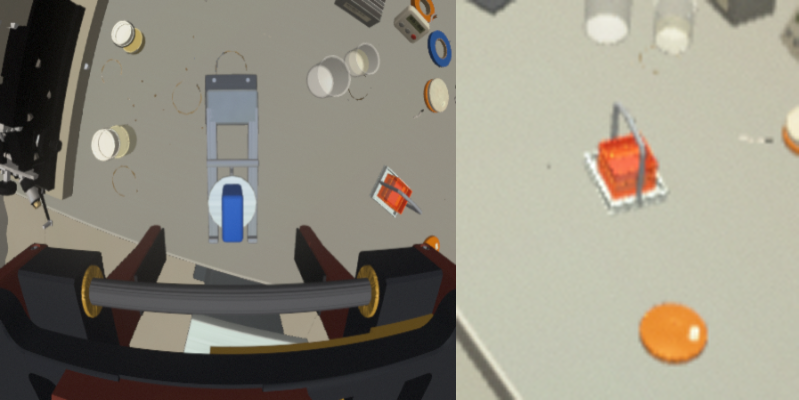

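The fork lies vertical in the wrist image, with the grip at (261,205), so the 16° yaw is right. The carrier and its bar are at about (445,180), the beakers are upper right, and the side view now shows the carrier freely.

```bash
python3 - <<'E'
from h import *
import pickle
a,b,s=pickle.load(open('s1.pkl','rb'))
w=lambda x,y:(x/.8906,y/1.0417)
yaw=np.radians(16);ux=np.array([np.cos(yaw),np.sin(yaw)]);uy=np.array([-ux[1],ux[0]])
o=np.array([.489,.159])
def rel(P): d=P[:2]-o; return np.array([d@ux,d@uy]).round(4)
for n,p,z in[('lipL',(212,241),.27),('lipR',(252,241),.27),('barfar',(232,160),.275),('barnear',(232,167),.275),('colL',(208,203),.274),('colR',(256,203),.274),('coltop',(232,178),.274),('prL',(206.5,200),.268),('prR',(258.5,200),.268),('prL2',(206,150),.268),('prR2',(257.5,150),.268)]:
    print(n,rel(onz(wray(s,w(*p)),z)))
R,G,B=rgb(s);m=(B>80)&(B>R*1.8)&(B>G*1.4)
print([(y,s['frame'][y,260].tolist()) for y in range(174,236,3)])
E1=onz(ray(b,(296.4,236.8)),.094);E2=onz(ray(b,(305.1,254.2)),.094);print(E1,E2,(E1+E2)/2)
R,G,B=rgb(b);p,st,_=blob((R>150)&(G<110)&(B<90),(300,258));print('box side',p,st)
R,G,B=rgb(a);p2,st,_=blob((R>150)&(G<110)&(B<90),(287,187));print('box scene',p2,tri(ray(a,p2),ray(b,p)))
E1=onz(wray(s,w(376,184)),.094);E2=onz(wray(s,w(419,213)),.094);print(E1,E2,(E1+E2)/2)
E
```

```text
lipL [-0.0337  0.0182]
lipR [-0.0338 -0.0231]
barfar [ 0.0385 -0.0024]
barnear [ 0.0327 -0.0024]
colL [0.0023 0.0211]
colR [ 0.0022 -0.0259]
coltop [ 0.0235 -0.0024]
prL [0.0033 0.0231]
prR [ 0.0032 -0.029 ]
prL2 [0.0461 0.0227]
prR2 [ 0.046  -0.0272]
[(174, [206, 220, 225]), (177, [72, 88, 118]), (180, [47, 62, 98]), (183, [46, 62, 100]), (186, [46, 64, 105]), (189, [50, 90, 169]), (192, [57, 103, 192]), (195, [58, 105, 193]), (198, [55, 102, 191]), (201, [55, 102, 191]), (204, [53, 101, 191]), (207, [54, 100, 189]), (210, [52, 99, 188]), (213, [50, 99, 187]), (216, [50, 98, 187]), (219, [51, 97, 186]), (222, [49, 97, 185]), (225, [50, 95, 184]), (228, [46, 93, 182]), (231, [51, 87, 161]), (234, [148, 144, 134])]
[ 0.54750744 -0.17306071  0.094     ] [ 0.52591521 -0.25043145  0.094     ] [ 0.53671133 -0.21174608  0.094     ]
box side [296.32432432 257.62162162] [290 248  14  21 148]
box scene [287.7294686  185.16425121] [ 0.53167788 -0.20349961  0.03416811]
[ 0.54632062 -0.10559039  0.094     ] [ 0.53128127 -0.23587451  0.094     ] [ 0.53880094 -0.17073245  0.094     ]
```

```bash
python3 - <<'E'
from h import *
import pickle
a,b,s=pickle.load(open('s1.pkl','rb'))
g=onz(wray(s,(260.75,209.5)),.316)[:2];print('grip',g)
yaw=np.radians(16);ux=np.array([np.cos(yaw),np.sin(yaw)])
z=.295+.163+.003
r.servo_line([*g,z],[180,0,16],.1)
r.grab(40);st=r.sense();print(st['opening'],st['gripper_force'],st['contact_force'].round(1) if hasattr(st['contact_force'],'round') else st['contact_force'])
r.servo_line([*g,z+.017],None,.05)
q=g-.14*ux
r.servo_line([*q,z+.017],None,.15)
c=np.array([.536,-.205]);y2=np.radians(-12);p=c-.075*np.array([np.cos(y2),np.sin(y2)])
r.reach([*p,z+.017],[180,0,-12])
r.wait(.3)
s=snap('wrist','w2');b=snap('side');a=snap('scene');st=r.sense()
pickle.dump((a,b,s),open('s2.pkl','wb'))
print(st['clock'],st['tcp_pos'],st['orientation'],st['opening'])
S=b['frame'][165:295,215:345];A=a['frame'][130:240,210:350]
cv2.imwrite('pics/m2.png',np.hstack([cv2.resize(s['frame'][30:290,130:390],(400,400),interpolation=cv2.INTER_CUBIC),cv2.resize(S,(400,400),interpolation=cv2.INTER_CUBIC)])[:,:,::-1])
E
```

```text
grip [0.4922255  0.15759592]
0.01743344784450657 39.997397661209106 [ 0.5 -0.1  0.2]
8.4417 [ 0.46262468 -0.18901556  0.47814674] [ 1.79996199e+02 -1.52082032e-02 -1.19605895e+01] 0.017741656564221858
```

View pics/m2.png

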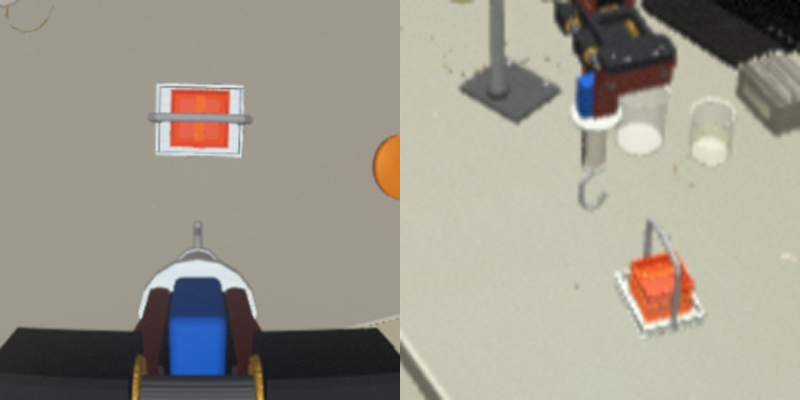

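The wrist crop shows the bar nearly straight across, from (150,118) to (251,120), centred over the tray, with the hook tip at (197,224) pointing at it. The side crop shows the scale upright in the gripper with its hook above the carrier's level.

```bash
python3 - <<'E'
from h import *
import pickle
a,b,s=pickle.load(open('s2.pkl','rb'))
w=lambda x,y:(130+x/1.538-.3,30+y/1.538-.3)
f=lambda p,z:onz(wray(s,w(*p)),z)
E1,E2=f((152,118),.094),f((249,120),.094);d=E1-E2
print('bar',E1,E2,(E1+E2)/2,np.linalg.norm(d),np.degrees(np.arctan2(d[1],d[0]))-90,'mid',f((200.5,118.7),.1))
T=[f(p,.008) for p in[(156,84),(244,86),(241,157),(157,155)]];print('tray',np.round(T,4)[:,:2],np.mean(T,0))
for i,j in((0,1),(3,2),(3,0),(2,1)):
    d=T[i]-T[j];print(np.linalg.norm(d).round(4),np.degrees(np.arctan2(d[1],d[0])).round(1))
print('hooktip',f((197,222),.187))
st=r.sense();yaw=np.radians(-12);t=np.array(st['tcp_pos'][:2]);ux=np.array([np.cos(yaw),np.sin(yaw)]);print('tip exp',t+.016*ux)
R,G,B=rgb(s);p,_,_=blob((R>200)&(G>90)&(G<190)&(B<100),(385,135));print('wafer',p,onz(wray(s,p),.012))
E
```

```text
bar [ 0.55006813 -0.16898444  0.094     ] [ 0.532681   -0.24370802  0.094     ] [ 0.54137457 -0.20634623  0.094     ] 0.07671978744827322 -13.098849501927504 mid [ 0.54109266 -0.2062162   0.1       ]
tray [[ 0.5864 -0.1722]
 [ 0.5668 -0.2556]
 [ 0.4984 -0.2385]
 [ 0.5174 -0.1581]] [ 0.5422712  -0.20608816  0.008     ]
0.0857 76.8
0.0827 76.7
0.0704 168.5
0.0705 166.0
hooktip [ 0.47853579 -0.19028073  0.187     ]
tip exp [ 0.47827504 -0.19234215]
wafer [391.83948339 138.41236162] [ 0.45852483 -0.40593381  0.012     ]
```

```bash
python3 - <<'E'
from h import *
import pickle
yaw=np.radians(-13);ux=np.array([np.cos(yaw),np.sin(yaw)]);c=np.array([.5413,-.2072]);o=[180,0,-13]
p=c-.06*ux
r.reach([*p,.45],o); r.servo_line([*p,.377],o,.1)
r.servo_line([*c,.377],o,.06); r.wait(.3)
a=snap('scene');b=snap('side');
F=lambda:np.mean([r.wait(.04) or np.array(r.sense()['contact_force']) for _ in range(5)],0)
f0=F();print(f0,r.sense()['clock'])
r.servo_line([*c,.400],o,.04)
z=.400;L=[]
for i in range(8):
    z+=.002;r.servo_line([*c,z],o,.02);r.wait(.1);L.append((round(z,3),*(F()-f0).round(2)))
print(*L,sep='\n');print(r.sense()['clock'])
b2=snap('side');a2=snap('scene');w=snap('wrist');pickle.dump((a,b,a2,b2,w),open('s3.pkl','wb'))
cr=lambda f,y,x,h:cv2.resize(f['frame'][y:y+h,x:x+h],(400,400),interpolation=cv2.INTER_CUBIC)
cv2.imwrite('pics/m3.png',np.hstack([cr(b2,185,250,90),cr(a2,130,240,90)])[:,:,::-1])
E
```

```text
[-0.26666933 -0.33245747 -1.60656392] 11.35
(0.402, np.float64(0.35), np.float64(0.15), np.float64(0.11))
(0.404, np.float64(-0.18), np.float64(0.29), np.float64(-1.19))
(0.406, np.float64(0.41), np.float64(0.02), np.float64(-1.47))
(0.408, np.float64(0.52), np.float64(0.31), np.float64(-1.62))
(0.41, np.float64(0.3), np.float64(0.49), np.float64(-1.14))
(0.412, np.float64(0.39), np.float64(-0.22), np.float64(-1.83))
(0.414, np.float64(0.18), np.float64(0.3), np.float64(-1.83))
(0.416, np.float64(0.56), np.float64(0.49), np.float64(-2.41))
16.5417
```

View pics/m3.png

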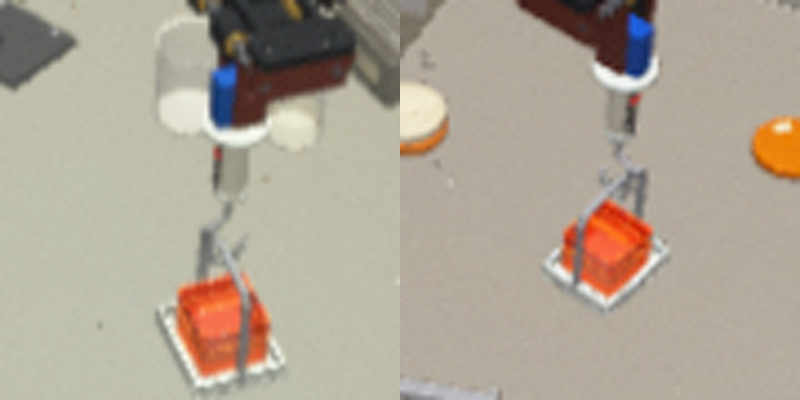

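The hook is engaged near the bar's middle: at (226,250) in the side crop and (612,185) in the scene crop, with the red pointer visible. The force readings are noisy, so I'll lift on and watch the box's triangulated height.

```bash
cat >> h.py <<'E'
def red(s,near):
    R,G,B=rgb(s); m=((R>130)&(G<115)&(B<90)&(R>1.7*G)).astype(np.uint8)
    p,st,l=blob(m,near); return p,st[4]
def box(na=(287,185),nb=(297,257)):
    a,b=snap('scene'),snap('side'); (p,n),(q,k)=red(a,na),red(b,nb)
    return tri(ray(a,p),ray(b,q)),n,k,p,q
E
python3 - <<'E'
from h import *
import pickle
S=pickle.load(open('s3.pkl','rb'))
for a,b in((S[0],S[1]),(S[2],S[3])):
    (p,n),(q,k)=red(a,(287,185)),red(b,(297,257));X=tri(ray(a,p),ray(b,q));print(X.round(4),n,k)
z0=X[2];st=r.sense();t=np.array(st['tcp_pos']);z=.416;o=[180,0,-13]
while z<.452:
    z+=.002;r.servo_line([.5413,-.2072,z],o,.02);r.wait(.15)
    X,n,k,_,_=box();print(round(z,3),X.round(4),n,k,np.round(r.sense()['contact_force'],2))
    if X[2]-z0>.0045:break
print(r.sense()['clock'])
E
```

```text
[ 0.5322 -0.2031  0.0314] 210 192
[ 0.5329 -0.2033  0.0344] 227 198
0.418 [ 0.533  -0.2031  0.0356] 221 202 [ 0.19 -0.74 -4.16]
0.42 [ 0.5331 -0.2036  0.0368] 220 200 [-0.75 -0.71 -3.54]
0.422 [ 0.5334 -0.2034  0.0396] 226 203 [ 0.1   0.86 -3.35]
18.1917
```

```bash
python3 - <<'E'
from h import *
o=[180,0,-13];c=[.5413,-.2072]
r.servo_line([*c,.420],o,.02)
r.wait(1.2);X=[];
for _ in range(4):
    B=box();X.append(B[0]);r.wait(.2)
w=snap('wrist');b=snap('side')
print(np.round(X,4),np.mean(X,0).round(4),r.sense()['clock'])
F=[r.wait(.03) or r.sense()['contact_force'][2] for _ in range(15)];print(np.mean(F)+1.6,np.std(F))
cr=lambda f,y,x,h:cv2.resize(f['frame'][y:y+h,x:x+h],(400,400),interpolation=cv2.INTER_CUBIC)
cv2.imwrite('pics/m4.png',np.hstack([cr(b,185,250,90),cr(w,60,160,220)])[:,:,::-1])
E
```

```text
[[ 0.5331 -0.2031  0.0368]
 [ 0.5331 -0.203   0.0368]
 [ 0.5332 -0.2032  0.0369]
 [ 0.5332 -0.2033  0.0369]] [ 0.5331 -0.2031  0.0369] 20.9417
-1.8632699691012826 0.42260766128904265
```

View pics/m4.png

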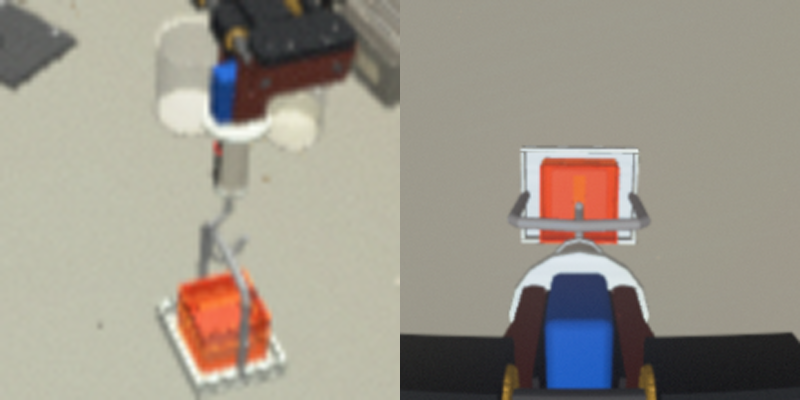

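The carrier hangs level from the hook: the bar crosses the hook in both crops, and the box's height is steady. I'll add a short hold slightly higher as a margin, then carry it low to a point in front of the fork.

```bash
python3 - <<'E'
from h import *
import pickle
o=[180,0,-13];c=[.5413,-.2072]
r.servo_line([*c,.4215],o,.01);r.wait(2.2)
r.servo_line([*c,.428],o,.02)
yaw=np.radians(16);ux=np.array([np.cos(yaw),np.sin(yaw)]);seat=np.array([.4915,.157])
p=seat-.11*ux
r.servo_line([*p,.428],[180,0,16],.08);r.wait(.8)
r.servo_line([*p,.480],None,.04);r.wait(.3)
w=snap('wrist');b=snap('side');a=snap('scene');pickle.dump((a,b,w),open('s5.pkl','wb'))
print(r.sense()['clock'],r.sense()['tcp_pos'],r.sense()['opening'])
cr=lambda f,y,x,h:cv2.resize(f['frame'][y:y+h,x:x+h],(400,400),interpolation=cv2.INTER_CUBIC)
cv2.imwrite('pics/m5.png',np.hstack([cr(b,110,165,110),cr(w,70,160,200)])[:,:,::-1])
E
```

```text
31.8667 [0.38575696 0.12668687 0.47998829] 0.018120323730122727
```

View pics/m5.png

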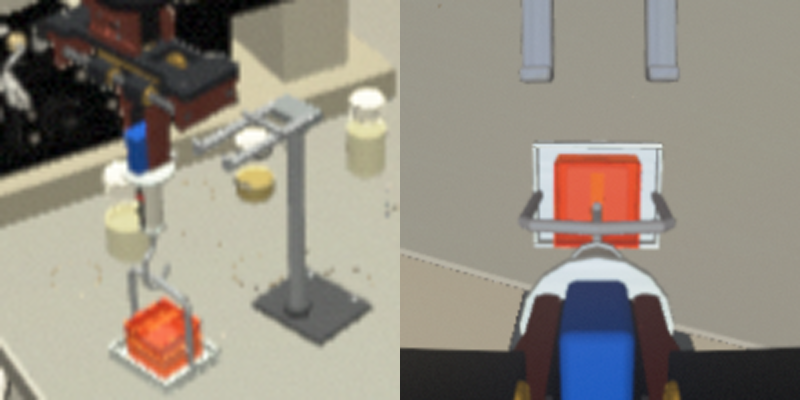

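The carrier hangs level in front of the fork. In the wrist crop the prongs span columns 523–679 (centre 600), against about 597 for the hook, so the lateral error is about 1 mm.

```bash
python3 - <<'E'
from h import *
import pickle
a,b,s=pickle.load(open('s5.pkl','rb'))
yaw=np.radians(16);ux=np.array([np.cos(yaw),np.sin(yaw)]);uy=np.array([-ux[1],ux[0]])
w=lambda x,y:(160+(x-400)/2-.25,70+y/2-.25)
t=np.array(r.sense()['tcp_pos'])[:2]
rel=lambda p,z:np.array([(onz(wray(s,w(*p)),z)[:2]-t)@u for u in(ux,uy)])
L,R=rel((523,79),.27),rel((679,79),.27);m=(L+R)/2
h=rel((597,206),.309+.0045-.138-.01+.013);print(L,R,m,'hook tip',h)
y=np.clip((m[1]-h[1])/1,-.003,.003);x=m[0]+.036;print('seat rel',x,y)
x=(x+.11)/2;
q=t+x*ux+y*uy
r.servo_line([*(t+y*uy),.480],[180,0,16],.03)
r.servo_line([*q,.480],None,.04);r.wait(.5)
r.servo_line([*q,.464],None,.03)
z=.464
while z>.4565:
    z-=.001;r.servo_line([*q,z],None,.02);r.wait(.1)
    f=np.mean([r.wait(.03) or r.sense()['contact_force'][2] for _ in range(4)]);print(round(z,4),f.round(2))
    if f>0:break
print(r.sense()['clock'])
w=snap('wrist');b=snap('side');a=snap('scene')
cr=lambda f,y,x,h:cv2.resize(f['frame'][y:y+h,x:x+h],(400,400),interpolation=cv2.INTER_CUBIC)
cv2.imwrite('pics/m6.png',np.hstack([cr(b,110,185,110),cr(a,180,190,110)])[:,:,::-1])
E
```

```text
[0.07486623 0.02373375] [ 0.07487844 -0.02589774] [ 0.07487234 -0.001082  ] hook tip [0.01530048 0.00019618]
seat rel 0.11087233709485614 -0.0012781818946825995
0.463 -4.25
0.462 -3.83
0.461 -3.69
0.46 5.03
38.1417
```

View pics/m6.png

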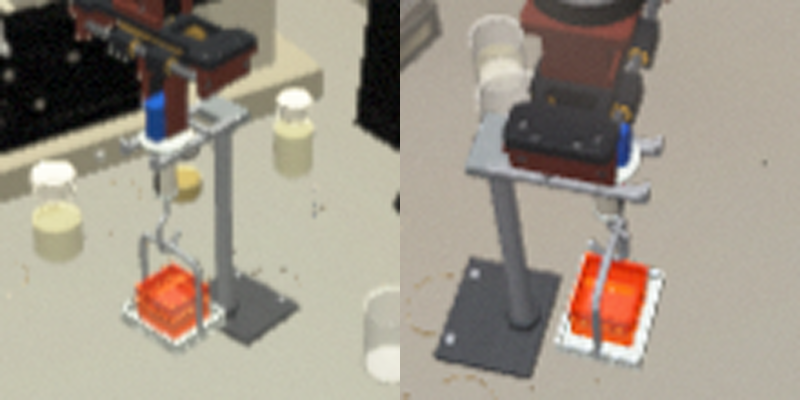

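The collar sits on the prongs between the lips and the cross bar: contact came at the expected height, and the carrier hangs free below. Now I'll release, go straight up, check and hand in.

```bash
python3 - <<'E'
from h import *
t=np.array(r.sense()['tcp_pos'])
r.servo_line([*t[:2],.4607],None,.02);r.wait(.2)
r.let_go();r.wait(.8)
r.servo_line([*t[:2],.55],None,.06);r.wait(2)
w=snap('wrist');b=snap('side');a=snap('scene')
R,G,B=rgb(w);p,st,m=blob((B>140)&(B>R*1.8)&(B>G*1.4),(256,230));print(onz(wray(w,p),.316),r.sense()['clock'])
cr=lambda f,y,x,h:cv2.resize(f['frame'][y:y+h,x:x+h],(400,400),interpolation=cv2.INTER_CUBIC)
cv2.imwrite('pics/m7.png',np.hstack([cr(b,110,185,110),cr(w,100,160,200)])[:,:,::-1])
E
```

```text
[0.4921895  0.15638497 0.316     ] 44.4917
```

View pics/m7.png

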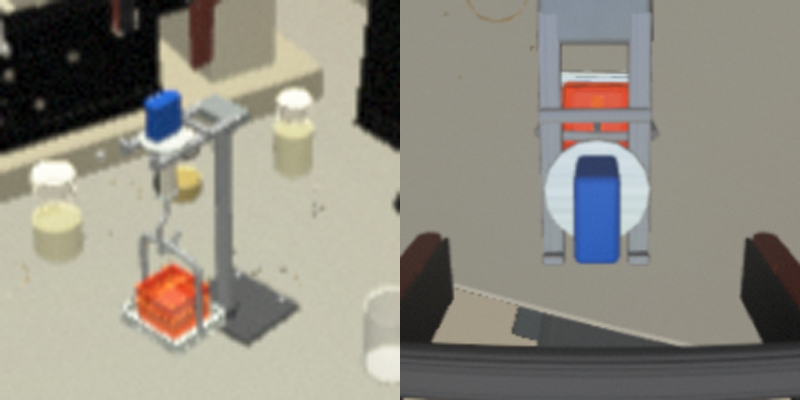

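The scale hangs upright in the fork with its collar between lips and cross bar, the carrier hangs level below, and the gripper is clear.

```bash
python3 -c "
from station import r
r.wait(1);print(r.hand_in())"
```

```text
the job is handed in; nothing more can be done
None
```

The job is handed in at about 46 s (no score was returned): the carrier was lifted a few millimetres and held, then carried low to the stand, and the last pictures show the scale back in the fork with the carrier hanging level from its hook and the gripper clear.

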